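Gauge the back-panel groove of a cupboard end panel

TASK

Check how deep the groove in the white cupboard panel is: take the depth gauge out of its wooden block, set it upright across the groove at about the middle of its length with the probe down in the groove, and press it down, gently and not harder than about 20 N, until its base sits flat on the panel. Then lift it off and stand it back in its hole in the block, fully home, with the probe still showing the depth, and leave the other things on the panel and beside the block where they are.

Things in the scene. Friction and masses are not known exactly. Their poses are not given: they have to be found in the camera images.
- gauge: depth gauge, about 180 g, upright in the block at the start. Origin: centre of the underside of its base, z up. Base: flat steel bar 64 mm (gauge x) by 20 mm (gauge y), 9 mm thick. Above it a square aluminium barrel, 22 by 22 mm, faces square to gauge x and y, from 9 to 72 mm above the underside: grip any two opposite faces. A half turn about z makes no difference.
- gauge_probe (a joint): how far the probe is pushed in (m): at 0 it stands out 25 mm below the underside of the base, at 0.025 it is level with it, so groove depth = 0.025 minus this value once the base sits flat. Starts at 0 to 0.004. A light spring urges it outwards (60 N/m); a friction brake (6 N) keeps it where it was pushed: 6 to 7.5 N push it in, about 5 N drag it out again.
- gauge_tip (a point): centre of the flat lower end of the probe, a steel rod 6 mm thick with a slightly chamfered end, on the gauge's z axis. The rod's upper end comes out of the top of the barrel as it goes in, up to 95 mm above the underside of the base
- panel: fixed end panel of a low wall cupboard lying on two battens: white board 240 mm (panel x) by 280 mm (panel y) by 18 mm thick, origin at the centre of its underside, z up; top face 22 to 30 mm above the worktop. One groove with bare chipboard sides, 8 mm wide, runs along panel y from edge to edge; its centre line lies at panel x = +75 to +87 mm, differing each time. Dark dots: pin holes.
- groove_bottom (a point): a point level with the groove's flat bottom, below panel x = +81 mm, y = 0 whichever way the groove itself is shifted. The groove is 6 to 12 mm deep, differing each time
- block: fixed wooden block 130 mm (block x) by 75 mm (block y) by 45 mm high, origin at the centre of its underside. The gauge's hole is 14 mm wide and 38 mm deep; its centre is at block x = -20 mm, y = 0. Drill bits stand up to 25 mm above the block's top along its +y side (y = +27 mm) and at its +x end (x = +54 mm).
- block_seat (a point): centre of the mouth of the gauge's hole, level with the block's top; with the gauge home, the middle of its base's underside is here. At the start the base lies along block x, within 0.15 rad
- bow_handle: bystander: steel bow handle 138 mm long and 10 mm thick, lying on the panel
- cup_hinge: bystander: steel cupboard hinge, about 90 by 45 by 14 mm, lying on the panel
- mug: bystander: white mug, 80 mm wide and 90 mm high, beside the block
- pin_jar: bystander: small glass jar with a steel lid, 56 mm wide and 65 mm high, beside the block
Things that resemble listed ones, but are neither listed nor needed, are in the scene too. What is shaped like the block but yellow is not meant.

How it is judged:
By the outcome, as a careful person would: the job done as asked, in the order asked, and still so for the second after the job is handed in, with the robot touching nothing.
It also fails if it takes over 67 s, if anything falls off the work surface, if the arm or the gripper's body presses on something with over 40 N, if the wrist force passes 120 N, or if a joint passes its speed limit or range.

ROBOT

A 6-joint arm with a two-finger parallel gripper is mounted at the origin on the work surface. World frame = base frame: x ahead of the robot, y to its left, z up, the work surface at z = 0. Lengths are in m, angles in degrees, forces in N, time in s.
With the tool pointing down it reaches from about 0.3 to 0.75 m from the base axis. Payload 8.5 kg.
Tool frame: the origin (TCP) lies at the centre of the arm's flange, where the gripper is bolted on; the fingertips stand 173 mm ahead of it and the grasp point (between the pads) lies 155 mm ahead of it (env.grip_point_offset is the z of the grasp point in the tool frame, in m); z points along the fingers, y is the direction in which the jaws open and shut (so a half turn about z gives the same grasp; the last joint's range is limited). The gripper opens to 85 mm and grips with 20 to 120 N. Pads are 22 mm wide; open, the fingers measure 114 mm over their backs; the gripper's body (76 mm by 85 mm) begins 54 mm behind the grasp point. The pads swing forward as they close: fully open they stand 13 mm farther back than shut.
Start: joints at [-89.169, 21.807, 74.336, -0, 83.858, -12.336], TCP at [0.125, -0.536, 0.405] pointing down, gripper open.
Joint ranges: [-178.18, 178.18], [-50.72, 133.34], [12.68, 142.11], [-81.47, 261.47], [9.98, 163.14], [-165.26, 165.26]. Speed limits (degrees/s): [136.94, 136.94, 180, 180, 180, 180].

INTERFACE

Orientations are given as a 3x3 rotation matrix whose columns are the frame's x, y, z axes.
In Python, from rig import env, get_image, nets gives the robot as it stands.
- The arm moves only by the tool send_rows, never from a script. Its arguments are lists of equal length, an entry for each row: "xyz": the shift along the tool's x, y, z in mm, a list of three; "spin": the turn about the tool's z in degrees. A call has 1 to 20 rows; each row is the pose to reach, as a shift and turn from the pose measured when the call began, along the tool's axes at that moment; what a row does not reach only later rows make up. A row lasts 1/8 s, in which the tool goes at most 62.5 mm and 10.7 degrees, less where a joint would pass 70% of its speed; a pose out of reach is approached as far as the arm can. A call with a gripper value outside its range is refused whole. "hand" is the opening, from 0 (shut) to 1 (fully open), set as the call begins (left out, the last holds). The fingers move at their own pace and stop on an object; "force" is the grip in N (left out, the last holds). Time passes only in rows, so rows that repeat a pose let the fingers close. It gives the time, the measured TCP pose, the force and the opening at its end, in the units of the state.
- env.observe(): the state, without advancing time (a new reading comes with each control period).
- get_image(name): name is "scene" or "top" or "wrist"; returns a dict with "pixels" (420x560x3 uint8, red, green, blue), "range_z" (420x560 float32, m along the optical axis (not along the pixel's ray), 0 where there is no reading), "fov_y" (degrees; the focal length in pixels is half the picture's height over the tangent of half this angle, whatever the lens; pixels are square), "cx", "cy" (the principal point, pixels), "k1" (the pictures are not rectified: a ray, as slopes to the right and down, at radius r is drawn at 1 + k1 r^2 times it, then the intrinsics apply), "cam_to_world" (4x4, takes a point from camera to world coordinates). Camera axes: x right, y down, z forward; pixel columns grow to the right and rows downward; lengths in m; the calibration is good to about 2 mm. A picture is of the moment at which its call begins.
- env.close_job(): hands the job in, once; it reports no verdict.
Trained networks look in a picture, given as the dict that the camera call returned (one of the last four; its "shot" number tells which), for a name from the list of things; names that differ only in an ending like _2 or _b are one class to them, and where a whole thing is asked for, a point or a joint stands for the part that bears it (a point fixed in the world has none). Each returns a list of dicts, best first, with "confidence" (0 to 1); they miss things now and then, are a little off and sometimes report something else, mostly with a low value. They report only what shows in the picture. A call takes as long as a camera call. They do not tell look-alikes from the thing itself.
- nets.silhouettes(picture, name): "pixels" (420x560 bool, what is visible of it) and "box" ([centre column, centre row, width, height] in pixels, round what is visible of it).
The state is a dict: "time_s": time; "q": joint angles; "qvel": joint speeds; "joint_efforts": joint torques, N m; "position": TCP position; "tool_rot": TCP orientation; "ft_force": force on the tool from outside, world axes, zero at the start; "wrist_torque": the same for the moment, N m; "grip_width": finger opening in m.
Only numpy, scipy, OpenCV 4.12 (cv2) and the standard library are available. Lean on these libraries where they do the work, as an engineer would, in place of code of your own. Each camera call takes 0.05 s, during which the arm holds its last target. There are 200 camera calls.

## Working session

There is one attempt and no reset: what is moved stays moved. The work goes in short steps, Python scripts to look and compute and a tool call to move; the robot and the scene stay as the last step left them, time stands still between calls to the robot, and variables do not carry over. Pictures are saved under pics/ and viewed, on a budget of 10 in all, crops included, one or two more only if the job needs it, and the job is handed in when it is done.

Besides the shell and the picture viewer there is one more tool, called in YAML: its name, and indented under it one key for each argument. send_rows: Moves the arm, as the interface text tells. Its arguments: {"type":"object","properties":{"xyz":{"type":"array"},"spin":{"type":"array"},"hand":{"type":"number"},"force":{"type":"number"}},"required":["xyz","spin"]}

```bash
mkdir -p pics; ls; cat > h.py <<'E'
import numpy as np, cv2
from rig import env, get_image, nets
def cloud(p):
    h,w=p["range_z"].shape
    f=h/2/np.tan(np.radians(p["fov_y"])/2)
    u,v=np.meshgrid(np.arange(w),np.arange(h))
    K=np.array([[f,0,p["cx"]],[0,f,p["cy"]],[0,0,1]],float)
    pts=np.stack([u,v],-1).reshape(-1,1,2).astype(float)
    s=cv2.undistortPoints(pts,K,np.array([p["k1"],0,0,0,0.])).reshape(h,w,2)
    z=p["range_z"]
    c=np.dstack([s[...,0]*z,s[...,1]*z,z,np.ones_like(z)])
    W=c@np.array(p["cam_to_world"]).T
    W=W[...,:3]; W[z<=0]=np.nan
    return W
def save(p,n,crop=None,scale=1):
    im=cv2.cvtColor(p["pixels"],cv2.COLOR_RGB2BGR)
    if crop: im=im[crop[1]:crop[3],crop[0]:crop[2]]
    cv2.imwrite(f"pics/{n}.png",cv2.resize(im,None,fx=scale,fy=scale,interpolation=cv2.INTER_CUBIC))
E
python3 - <<'E'
from h import *
o=env.observe(); print({k:np.round(v,3).tolist() for k,v in o.items()})
t=get_image("top"); save(t,"top")
s=get_image("scene"); save(s,"scene")
for nm,p in (("top",t),("scene",s)):
    W=cloud(p)
    for n in ["gauge","block","panel","mug","pin_jar","bow_handle","cup_hinge"]:
        for d in nets.silhouettes(p,n)[:3]:
            P=W[d["pixels"]]; P=P[~np.isnan(P[:,0])]
            print(nm,n,round(d["confidence"],2),np.round(d["box"]),np.round(np.median(P,0),3),"min",np.round(np.percentile(P,2,axis=0),3),"max",np.round(np.percentile(P,98,axis=0),3))
E
```

```text
pics
{'time_s': 0.0, 'q': [-89.169, 21.841, 74.387, -0.0, 83.857, -12.336], 'qvel': [0.018, 0.02, 0.008, 0.049, -0.09, 0.057], 'joint_efforts': [-0.001, -44.847, -23.128, -0.0, 0.005, -0.0], 'position': [0.125, -0.535, 0.404], 'tool_rot': [[0.974, 0.228, -0.0], [0.228, -0.974, 0.001], [0.0, -0.001, -1.0]], 'ft_force': [1.346, -0.196, 0.012], 'wrist_torque': [-0.055, -0.037, -0.015], 'grip_width': 0.085}
top gauge 0.58 [360. 237.  19.  28.] [ 0.5   -0.192  0.057] min [ 0.471 -0.212  0.046] max [ 0.53  -0.179  0.123]
top block 0.82 [356. 227.  50.  72.] [ 0.525 -0.181  0.045] min [ 0.452 -0.236  0.002] max [ 0.583 -0.14   0.069]
top block 0.56 [327. 171.  52.  44.] [ 0.639 -0.144  0.022] min [ 0.597 -0.18   0.   ] max [ 0.673 -0.08   0.092]
top panel 0.9 [157. 209. 174. 168.] [0.563 0.233 0.025] min [0.416 0.08  0.015] max [0.701 0.38  0.029]
top mug 0.65 [327. 170.  56.  44.] [ 0.64  -0.145  0.025] min [ 0.597 -0.18   0.002] max [ 0.672 -0.082  0.092]
top pin_jar 0.62 [377. 283.  28.  27.] [ 0.405 -0.223  0.064] min [ 0.38  -0.251  0.011] max [ 0.43  -0.202  0.069]
top bow_handle 0.83
[... 734 characters left out ...]
.007] max [0.72  0.374 0.025]
scene mug 0.61 [278. 261.  63.  68.] [ 0.639 -0.143  0.054] min [ 0.601 -0.184  0.001] max [ 0.677 -0.077  0.09 ]
scene mug 0.21 [406. 186. 148.  74.] [0.59  0.221 0.023] min [0.426 0.071 0.007] max [0.719 0.374 0.025]
scene pin_jar 0.95 [183. 208.  33.  40.] [ 0.422 -0.233  0.05 ] min [ 0.386 -0.255  0.009] max [ 0.433 -0.206  0.065]
scene bow_handle 0.57 [415. 165.  56.  20.] [0.555 0.278 0.031] min [0.52  0.231 0.022] max [0.568 0.356 0.034]
scene cup_hinge 0.67 [364. 168.  26.  30.] [0.483 0.182 0.036] min [0.445 0.146 0.023] max [0.523 0.218 0.039]
scene cup_hinge 0.19 [407. 186. 149.  74.] [0.59  0.221 0.023] min [0.425 0.071 0.008] max [0.72  0.376 0.025]
```

View pics/top.png

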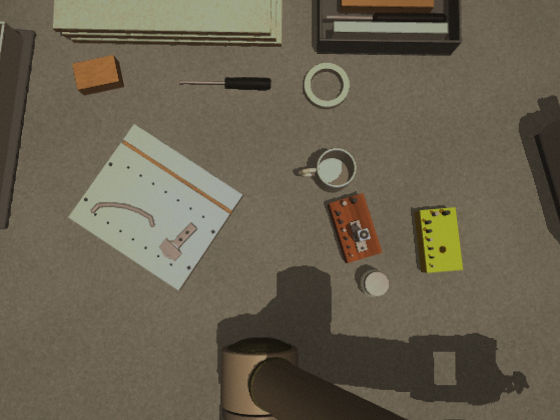

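View pics/scene.png

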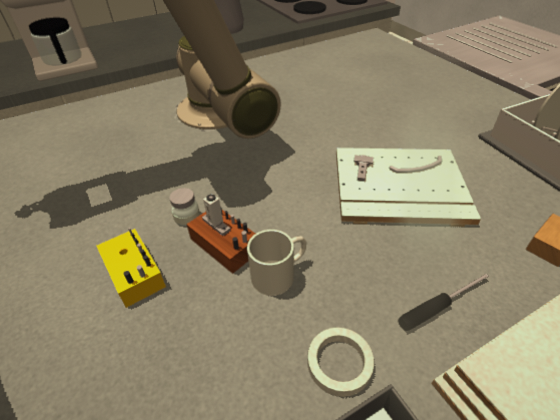

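The top view shows the red block at about (356,227) with the gauge at (361,234), the yellow decoy at (440,240), and the panel with its groove running from (123,143) to (228,212). The scene view agrees. Next I fit the poses.

```bash
cat >> h.py <<'E'
def rect(P):
    (c,(a,b),ang)=cv2.minAreaRect((P[:,:2]*1000).astype(np.float32))
    if a<b: a,b,ang=b,a,ang+90
    return np.round(c,1),round(a,1),round(b,1),round((ang+90)%180-90,2)
E
python3 - <<'E'
from h import *
t=get_image("top"); W=cloud(t)
rgb=t["pixels"].astype(int)
def sel(m,lo,hi): return W[m&(W[...,2]>lo)&(W[...,2]<hi)]
b=nets.silhouettes(t,"block"); b=min(b,key=lambda d:np.hypot(d["box"][0]-356,d["box"][1]-227))["pixels"]
k=cv2.dilate(b.astype(np.uint8),np.ones((5,5)))>0
print("block",rect(sel(k,.040,.049)))
print("base",rect(sel(k,.050,.060)))
print("barrel",rect(sel(k,.100,.130)),np.round(np.median(sel(k,.1,.13),0),4))
p=nets.silhouettes(t,"panel")[0]["pixels"]
hsv=cv2.cvtColor(t["pixels"],cv2.COLOR_RGB2HSV)
print("panel",rect(sel(p,.018,.034)))
g=p&(hsv[...,1]>120)&(hsv[...,0]<25)
G=W[g]; print("groove",g.sum(),rect(G),np.round(np.percentile(G[:,2],[5,50,95]),4))
w=get_image("wrist"); print(np.round(w["cam_to_world"],3),w["fov_y"]); R=env.observe()["tool_rot"];print(np.round(np.array(R).T@(np.array(w["cam_to_world"])[:3,3]-env.observe()["position"]),3),np.round(np.array(R).T@np.array(w["cam_to_world"])[:3,:3],3))
E
```

```text
block (array([ 518.1, -189. ]), 129.9, 75.6, 17.74)
base (array([ 523.1, -187.8]), 112.4, 60.7, 18.57)
barrel (array([ 502. , -198.7]), 22.0, 13.4, 19.19) [ 0.5026 -0.2006  0.1186]
panel (array([560.4, 231.6]), 283.1, 242.0, 57.43)
groove 357 (array([nan, nan]), 0.0, 0.0, 0.0) [nan nan nan]
[[ 0.229 -0.938 -0.262  0.191]
 [-0.973 -0.22  -0.061 -0.52 ]
 [-0.001  0.269 -0.963  0.374]
 [ 0.     0.     0.     1.   ]] 58.124916043677494
[ 0.068 -0.     0.031] [[ 0.001 -0.963 -0.269]
 [ 1.     0.001 -0.   ]
 [ 0.001 -0.269  0.963]]
```

```bash
cat >> h.py <<'E'
def goto(x,y,z,yaw):
    "shift (mm) and spin to bring the GRASP POINT to world x,y,z (mm), tool x along yaw (mod 180)"
    o=env.observe(); R=np.array(o["tool_rot"]); p=np.array(o["position"])*1000
    g=p+R[:,2]*env.grip_point_offset*1000
    d=R.T@(np.array([x,y,z])-g)
    cur=np.degrees(np.arctan2(R[1,0],R[0,0]))
    s=-((yaw-cur+90)%180-90)
    print("t",round(o["time_s"],2),"grip at",np.round(g,1),"yaw",round(cur,2),"-> xyz",np.round(d,1),"spin",round(s,2),"tilt",np.round(R[:2,2],4),"F",np.round(o["ft_force"],1))
E
python3 -c "
from h import *
goto(499,-195,245,17.7)"
```

```text
t 1.0 grip at [ 125.3 -535.5  250. ] yaw 13.17 -> xyz [ 441.4 -246.4    5. ] spin -4.53 tilt [0. 0.] F [ 0.8 -0.3 -0.1]
```

send_rows:
  xyz:
    - [40,-22,0]
    - [85,-47,0]
    - [130,-73,0]
    - [180,-100,0]
    - [230,-128,0]
    - [280,-156,0]
    - [330,-184,0]
    - [380,-212,0]
    - [420,-235,0]
    - [442,-247,0]
    - [442,-247,0]
    - [442,-247,0]
  spin: [0,-1,-2,-3,-4,-4.5,-4.5,-4.5,-4.5,-4.5,-4.5,-4.5]
  hand: 1
  force: 60

```text
time_s: 2.5
position: [0.499, -0.1948, 0.4047]
tool_rot: [[0.953, 0.303, -0.0], [0.303, -0.953, -0.0], [-0.0, -0.0, -1.0]]
ft_force: [0.1, -0.1, -1.2]
grip_width: 0.0855
```

```bash
python3 - <<'E'
from h import *
w=get_image("wrist"); save(w,"w1"); W=cloud(w)
goto(499,-195,245,17.7)
def sel(lo,hi,r=60,c=(.499,-.195)):
    m=(W[...,2]>lo)&(W[...,2]<hi)&(np.hypot(W[...,0]-c[0],W[...,1]-c[1])<r/1000); return W[m]
print("top",len(sel(.112,.123)),rect(sel(.112,.123)),np.median(sel(.112,.123),0))
print("base",rect(sel(.051,.0575,36)))
print("block",rect(sel(.041,.048,120)),np.median(sel(.041,.048,120)[:,2]))
E
```

```text
t 2.55 grip at [ 498.8 -195.   250.1] yaw 17.61 -> xyz [0.2 0.  5.1] spin -0.09 tilt [-0.0002 -0.0001] F [-0.5  0.1  0.7]
top 948 (array([ 500.4, -193.2]), 22.5, 21.3, 17.5) [ 0.50166756 -0.19276605  0.11789211]
base (array([ 497.7, -183.5]), 64.0, 39.4, 15.69)
block (array([ 510.5, -190.1]), 211.3, 75.1, 17.61) 0.044680895970864165
```

View pics/w1.png

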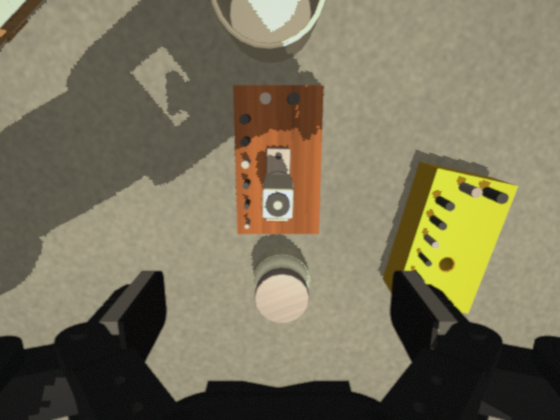

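The barrel top is at pixel (278,205), at world (500.4, -193.2), yaw about 17.6°. The jar is at (282,298) and the bits are on the left; all sit lower than the fingertips will. Descending to grip.

send_rows:
  xyz:
    - [2,-1,30]
    - [2,-1,70]
    - [2,-1,110]
    - [2,-1,140]
    - [2,-1,155]
    - [2,-1,155]
    - [2,-1,155]
  spin: [0,0,0,0,0,0,0]

```text
time_s: 3.42
position: [0.5006, -0.1938, 0.2509]
tool_rot: [[0.953, 0.302, 0.002], [0.302, -0.953, -0.001], [0.001, 0.002, -1.0]]
ft_force: [0.3, -0.1, 1.5]
grip_width: 0.0854
```

send_rows:
  xyz:
    - [0,0,0]
    - [0,0,0]
    - [0,0,0]
    - [0,0,0]
    - [0,0,0]
    - [0,0,0]
    - [0,0,0]
    - [0,0,0]
  spin: [0,0,0,0,0,0,0,0]
  hand: 0
  force: 60

```text
time_s: 4.42
position: [0.5006, -0.1938, 0.2512]
tool_rot: [[0.953, 0.302, 0.002], [0.302, -0.953, -0.002], [0.001, 0.002, -1.0]]
ft_force: [0.1, 2.2, 5.1]
grip_width: 0.0212
```

```bash
python3 - <<'E'
from h import *
o=env.observe(); print(o["grip_width"]); goto(560,232,245,-32.6)
E
```

```text
0.021233175581382727
t 4.42 grip at [ 500.9 -194.    96.5] yaw 17.59 -> xyz [ 185.3 -387.9 -149. ] spin 50.19 tilt [ 0.002  -0.0015] F [0.1 2.2 5.1]
```

send_rows:
  xyz:
    - [0,0,-15]
    - [0,0,-45]
    - [0,0,-85]
    - [0,0,-125]
    - [10,-10,-150]
    - [35,-45,-150]
    - [70,-95,-150]
    - [105,-145,-150]
    - [140,-195,-150]
    - [175,-240,-150]
    - [205,-280,-150]
    - [225,-308,-150]
    - [237,-325,-150]
    - [237,-325,-150]
    - [237,-325,-150]
  spin: [0,0,0,0,3,8,14,21,28,35,41,47,50.2,50.2,50.2]

```text
time_s: 6.3
position: [0.6278, 0.1872, 0.4011]
tool_rot: [[0.843, -0.539, 0.002], [-0.539, -0.843, -0.002], [0.002, 0.001, -1.0]]
ft_force: [-1.0, -0.5, -0.9]
grip_width: 0.0217
```

```bash
python3 - <<'E'
from h import *
goto(628.7,188,200,-32.6); print(env.observe()["grip_width"])
w=get_image("wrist"); save(w,"w2"); W=cloud(w)
th=np.radians(-32.6); ex=np.array([np.cos(th),np.sin(th)]); ey=np.array([-ex[1],ex[0]])
C=np.array([.5604,.2316])
q=W[...,:2]-C; X=q@ex; Y=q@ey; Z=W[...,2]
np.save("w2.npy",np.dstack([X,Y,Z]))
m=(Z>.01)&(Z<.035)&(abs(Y)<.13)&(X>-.02)&(X<.13)
for lo in (-.08,-.05,.03,.06,.1):
    s=m&(Y>lo)&(Y<lo+.03)
    for a in np.arange(.068,.096,.001):
        t=s&(X>=a)&(X<a+.001)
        if t.sum()>3: print(round(lo,2),round(a,3),t.sum(),np.round(np.median(Z[t])*1000,1),end=" | ")
    print()
E
```

```text
t 6.3 grip at [628.1 186.9 246.4] yaw -32.58 -> xyz [-0.2 -1.3 46.4] spin 0.02 tilt [ 0.0017 -0.0019] F [-1.  -0.5 -0.9]
0.02167722733353394
-0.08 0.068 33 23.9 | -0.08 0.069 33 24.0 | -0.08 0.07 32 24.3 | -0.08 0.071 97 19.3 | -0.08 0.072 33 14.3 | -0.08 0.073 31 13.9 | -0.08 0.074 31 14.0 | -0.08 0.075 33 13.8 | -0.08 0.076 32 14.0 | -0.08 0.077 27 14.4 | -0.08 0.08 36 24.2 | -0.08 0.081 39 24.0 | -0.08 0.082 33 24.3 | -0.08 0.083 43 24.3 | -0.08 0.084 36 24.4 | -0.08 0.085 34 24.4 | -0.08 0.086 34 24.4 | -0.08 0.087 33 24.2 | -0.08 0.088 34 24.1 | -0.08 0.089 31 24.2 | -0.08 0.09 32 24.3 | -0.08 0.091 32 24.1 | -0.08 0.092 33 24.2 | -0.08 0.093 34 24.3 | -0.08 0.094 32 24.2 | -0.08 0.095 43 24.0 | 
-0.05 0.068 28 24.0 | -0.05 0.069 29 24.1 | -0.05 0.07 30 24.1 | -0.05 0.071 91 19.1 | -0.05 0.072 28 14.1 | -0.05 0.073 30 14.3 | -0.05 0.074 33 13.9 | -0.05 0.075 29 14.2 | -0.05 0.076 33 14.0 | -0.05 0.077 26 14.4 | -0.05 0.079 9 23.3 | -0.05 0.08 34 24.2 | -0.05 0.081 32 24.1 | -0.05 0.082 43 24.4 | -0.05 0.083 38 24.5 | -0.05 0.084 26 24.0 | -0.05 0.085 41 24.6 | -0.05 0.086 32 24.
[... 1167 characters left out ...]
6 0.088 32 24.4 | 0.06 0.089 32 24.2 | 0.06 0.09 31 24.2 | 0.06 0.091 33 24.2 | 0.06 0.092 38 24.0 | 0.06 0.093 39 24.1 | 0.06 0.094 42 24.3 | 0.06 0.095 34 24.3 | 
0.1 0.068 31 24.2 | 0.1 0.069 34 24.1 | 0.1 0.07 50 23.4 | 0.1 0.071 84 19.0 | 0.1 0.072 32 14.0 | 0.1 0.073 32 14.1 | 0.1 0.074 34 14.1 | 0.1 0.075 27 14.2 | 0.1 0.076 40 14.3 | 0.1 0.077 9 14.8 | 0.1 0.079 21 24.2 | 0.1 0.08 30 24.3 | 0.1 0.081 41 24.6 | 0.1 0.082 31 24.4 | 0.1 0.083 33 24.6 | 0.1 0.084 35 24.4 | 0.1 0.085 32 24.3 | 0.1 0.086 32 24.4 | 0.1 0.087 31 24.1 | 0.1 0.088 33 24.2 | 0.1 0.089 31 24.6 | 0.1 0.09 32 24.3 | 0.1 0.091 40 23.8 | 0.1 0.092 35 24.2 | 0.1 0.093 38 24.3 | 0.1 0.094 42 24.5 | 0.1 0.095 37 24.4 |
```

View pics/w2.png

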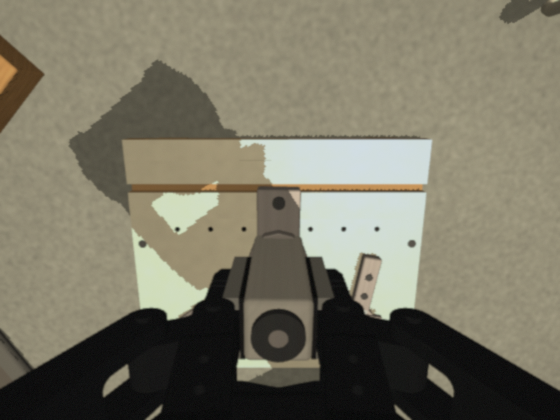

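The groove is right of image centre at row 187, with the gauge base at (280,210) overlapping it. It fits at panel x ≈ 75.4 mm, about 10 mm deep, with the panel top at about 24 mm. I'll come down close and compare the base with the groove at nearly the same range.

send_rows:
  xyz:
    - [-2,0,25]
    - [-4,-1,60]
    - [-6,-1,95]
    - [-6,-1,120]
    - [-6,-1,133]
    - [-6,-1,133]
    - [-6,-1,133]
  spin: [0,0,0,0,0,0,0]

```text
time_s: 7.22
position: [0.6238, 0.1906, 0.2695]
tool_rot: [[0.842, -0.539, 0.004], [-0.539, -0.842, -0.002], [0.004, -0.001, -1.0]]
ft_force: [1.0, -0.2, -1.0]
grip_width: 0.0214
```

```bash
cat > m.py <<'E'
from h import *
import sys
w=get_image("wrist"); save(w,sys.argv[1]); W=cloud(w)
o=env.observe(); R=np.array(o["tool_rot"]); p=np.array(o["position"])
T=(W-(p+R[:,2]*env.grip_point_offset))@R*1000   # relative to grip point, tool axes, mm
x,y,z=T[...,0],T[...,1],T[...,2]
goto(628.7,188,107,-32.6)
b=(z>36)&(z<50)&(abs(y)<18)&(x>11)&(x<50); B=T[b]
print("base n",b.sum(),"z",np.median(B[:,2]),"x max pct",np.round(np.percentile(B[:,0],[90,99,99.8]),2),rect(B[:,:2][B[:,0]>0]), "y",np.round(np.percentile(B[:,1],[1,99]),2))
for s in (-1,1):
  for a in (14,22,32):
    m=(s*y>a)&(s*y<a+8)&(x>-30)&(x<60)&(z>60)&(z<110)
    zt=np.median(z[m&(x>10)&(x<25)]); deep=z>zt+5
    xs=x[m&deep]; 
    if len(xs): print("groove y",s*a,"top z",round(float(zt),2),"deep z",round(float(np.median(z[m&deep])),2),"x",np.round(np.percentile(xs,[0,1,5,50,95,99,100]),2),len(xs))
for nm,m in (("barrel",(z<-10)&(z>-35)&(abs(y)<13)&(abs(x)<16)),):
    print(nm,m.sum(),rect(T[m]),np.median(z[m]))
E
python3 m.py w3
```

```text
t 7.28 grip at [624.4 190.5 114.8] yaw -32.62 -> xyz [ 5.  -0.2  7.8] spin -0.02 tilt [ 0.0041 -0.0015] F [-0.5 -1.1 -1.9]
base n 2095 z 42.85607685032272 x max pct [30.5  31.53 31.7 ] (array([21475.6,   -95.6]), 20880.7, 19780.2, 0.19) y [-9.81  9.5 ]
groove y -14 top z 90.53 deep z 100.37 x [-5.47 -5.41 -5.13 -2.63 43.97 44.   44.  ] 157
groove y -22 top z 90.6 deep z 100.46 x [-5.54 -5.47 -5.22 -2.79 43.91 43.96 44.03] 154
groove y -32 top z 90.53 deep z 100.45 x [-5.65 -5.48 -5.23 -2.47 43.91 43.97 44.03] 157
groove y 14 top z 90.6 deep z 100.26 x [-5.43 -5.32 -5.2  -2.73 44.01 44.05 44.07] 159
groove y 22 top z 90.54 deep z 100.39 x [-5.26 -5.22 -5.11 -2.7  44.02 44.09 44.13] 152
groove y 32 top z 90.6 deep z 100.31 x [-5.33 -5.29 -5.07 -2.54 44.05 44.12 44.19] 155
barrel 6571 (array([421.1,  12.7]), 26035.1, 24123.5, 89.85) -20.427225225843163
```

View pics/w3.png

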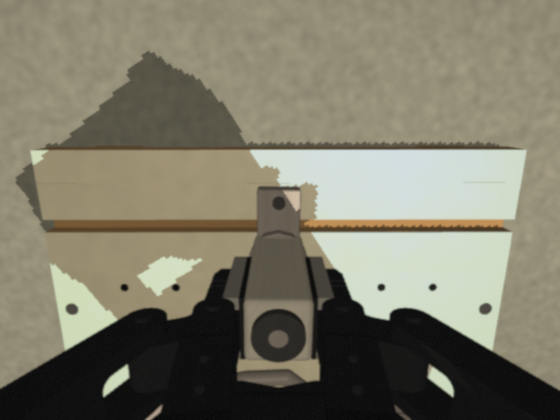

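The near wall of the groove is at row 230 and the base tip at (280,188). The groove centre lies about 1.2 mm toward tool −x from the gauge axis. I'll correct that and go to just above the surface.

send_rows:
  xyz:
    - [-1.2,0,4]
    - [-1.2,0,9]
    - [-1.2,0,10]
    - [-1.2,0,10]
  spin: [0,0,0,0]

```text
time_s: 7.78
position: [0.6228, 0.1914, 0.2593]
tool_rot: [[0.842, -0.539, 0.004], [-0.539, -0.842, -0.002], [0.004, -0.001, -1.0]]
ft_force: [0.4, 0.6, -1.2]
grip_width: 0.0214
```

```bash
cat >> m.py <<'E'
for s in (-1,1):
    m=(s*y>14)&(s*y<40)&(z<zt+2)&(z>zt-3)
    xs=x[m]; print("far edge",np.round(np.percentile(xs[(xs>-1)&(xs<15)],[0,2,5]),2),"near edge",np.round(np.percentile(xs[(xs>-20)&(xs<-1)],[95,98,100]),2))
# base end: per-column max x
c=[np.max(x[:,k][b[:,k]]) for k in range(b.shape[1]) if b[:,k].sum()>8]; print("base end cols",np.round(np.percentile(c,[10,50,90]),2))
E
python3 m.py w4
```

```text
t 7.83 grip at [623.5 191.1 104.8] yaw -32.62 -> xyz [ 6.1 -0.2 -2.2] spin -0.02 tilt [ 0.0041 -0.0015] F [ 0.6 -0.9 -1.1]
base n 2079 z 43.006507940811886 x max pct [30.38 31.37 31.51] (array([21317.7,  -102.4]), 20597.3, 19836.8, 0.17) y [-9.83  9.49]
groove y -14 top z 80.67 deep z 104.94 x [-4.29 -4.13 -3.85 48.32 58.88 59.48 59.53] 515
groove y -22 top z 80.65 deep z 104.91 x [-4.4  -4.04 -3.79 48.45 58.34 59.47 59.51] 536
groove y -32 top z 80.64 deep z 104.84 x [-4.22 -4.15 -3.83 48.43 58.73 59.47 59.53] 526
groove y 14 top z 80.63 deep z 104.77 x [-4.21 -4.04 -3.77 48.4  58.43 59.51 59.55] 536
groove y 22 top z 80.52 deep z 104.91 x [-4.21 -4.05 -3.76 48.48 58.91 59.53 59.56] 526
groove y 32 top z 80.6 deep z 104.87 x [-4.21 -3.99 -3.72 48.52 58.93 59.53 59.57] 528
barrel 6578 (array([330.2,  13.8]), 26133.3, 24484.0, 89.58) -20.275715094860594
far edge [3.86 4.21 4.53] near edge [-4.   -3.74 -3.43]
far edge [4.02 4.31 4.58] near edge [-3.89 -3.61 -3.19]
base end cols [31.15 31.32 31.5 ]
```

send_rows:
  xyz:
    - [0.1,0,2]
    - [0.1,0,4]
    - [0.1,0,5]
    - [0.1,0,5]
  spin: [0,0,0,0]

```text
time_s: 8.32
position: [0.6229, 0.1913, 0.2543]
tool_rot: [[0.842, -0.539, 0.004], [-0.539, -0.842, -0.002], [0.004, -0.001, -1.0]]
ft_force: [-0.1, -0.6, -1.4]
grip_width: 0.0213
```

send_rows:
  xyz:
    - [0,0,1]
    - [0,0,2]
    - [0,0,2]
  spin: [0,0,0]

```text
time_s: 8.7
position: [0.6229, 0.1913, 0.2523]
tool_rot: [[0.842, -0.539, 0.004], [-0.539, -0.842, -0.002], [0.004, -0.001, -1.0]]
ft_force: [-1.0, 0.2, -0.8]
grip_width: 0.0215
```

send_rows:
  xyz:
    - [0,0,1]
    - [0,0,2]
    - [0,0,2]
  spin: [0,0,0]

```text
time_s: 9.07
position: [0.6229, 0.1913, 0.2502]
tool_rot: [[0.842, -0.539, 0.004], [-0.539, -0.842, -0.002], [0.004, -0.001, -1.0]]
ft_force: [-0.3, -0.3, -1.6]
grip_width: 0.0214
```

Nine millimetres down with no contact, so the probe is in the groove. Continuing.

send_rows:
  xyz:
    - [0,0,1.5]
    - [0,0,3]
    - [0,0,4.5]
    - [0,0,6]
    - [0,0,7.5]
    - [0,0,9]
    - [0,0,10]
    - [0,0,10]
  spin: [0,0,0,0,0,0,0,0]

```text
time_s: 10.07
position: [0.623, 0.1913, 0.2404]
tool_rot: [[0.842, -0.539, 0.004], [-0.539, -0.842, -0.002], [0.004, -0.001, -1.0]]
ft_force: [-1.3, -0.0, 5.3]
grip_width: 0.0216
```

send_rows:
  xyz:
    - [0,0,1.5]
    - [0,0,3]
    - [0,0,4.5]
    - [0,0,6]
    - [0,0,7]
    - [0,0,7]
  spin: [0,0,0,0,0,0]

```text
time_s: 10.82
position: [0.623, 0.1913, 0.2334]
tool_rot: [[0.842, -0.539, 0.004], [-0.539, -0.842, -0.002], [0.004, -0.001, -1.0]]
ft_force: [-1.6, -0.3, 3.8]
grip_width: 0.0213
```

send_rows:
  xyz:
    - [0,0,0.7]
    - [0,0,1.4]
    - [0,0,1.8]
    - [0,0,1.8]
  spin: [0,0,0,0]

```text
time_s: 11.32
position: [0.623, 0.1913, 0.2318]
tool_rot: [[0.842, -0.539, 0.004], [-0.539, -0.842, -0.002], [0.004, -0.001, -1.0]]
ft_force: [-2.5, -0.8, 4.8]
grip_width: 0.0213
```

send_rows:
  xyz:
    - [0,0,0.3]
    - [0,0,0.6]
    - [0,0,0.6]
  spin: [0,0,0]

```text
time_s: 11.7
position: [0.623, 0.1913, 0.2313]
tool_rot: [[0.842, -0.539, 0.004], [-0.539, -0.842, -0.002], [0.004, -0.001, -1.0]]
ft_force: [-1.5, -0.6, 5.2]
grip_width: 0.0215
```

send_rows:
  xyz:
    - [0,0,0.3]
    - [0,0,0.5]
    - [0,0,0.5]
  spin: [0,0,0]

```text
time_s: 12.08
position: [0.623, 0.1913, 0.231]
tool_rot: [[0.842, -0.539, 0.004], [-0.539, -0.842, -0.002], [0.004, -0.001, -1.0]]
ft_force: [-1.8, -0.8, 5.4]
grip_width: 0.0213
```

send_rows:
  xyz:
    - [0,0,0.2]
    - [0,0,0.4]
    - [0,0,0.4]
  spin: [0,0,0]

```text
time_s: 12.45
position: [0.623, 0.1913, 0.2307]
tool_rot: [[0.842, -0.539, 0.004], [-0.539, -0.842, -0.002], [0.005, -0.001, -1.0]]
ft_force: [-2.0, -0.1, 5.7]
grip_width: 0.0217
```

send_rows:
  xyz:
    - [0,0,0.2]
    - [0,0,0.4]
    - [0,0,0.4]
  spin: [0,0,0]

```text
time_s: 12.82
position: [0.623, 0.1913, 0.2307]
tool_rot: [[0.842, -0.539, 0.005], [-0.539, -0.842, -0.002], [0.005, -0.001, -1.0]]
ft_force: [-1.8, -0.5, 5.9]
grip_width: 0.0215
```

send_rows:
  xyz:
    - [0,0,0.2]
    - [0,0,0.4]
    - [0,0,0.4]
  spin: [0,0,0]

```text
time_s: 13.2
position: [0.6229, 0.1913, 0.2307]
tool_rot: [[0.842, -0.539, 0.005], [-0.539, -0.842, -0.002], [0.005, -0.001, -1.0]]
ft_force: [-1.4, -1.2, 6.0]
grip_width: 0.0215
```

send_rows:
  xyz:
    - [0,0,0.4]
    - [0,0,0.8]
    - [0,0,0.8]
  spin: [0,0,0]

```text
time_s: 13.58
position: [0.6229, 0.1913, 0.2307]
tool_rot: [[0.842, -0.539, 0.005], [-0.539, -0.842, -0.002], [0.005, -0.002, -1.0]]
ft_force: [-3.0, -0.7, 9.6]
grip_width: 0.0211
```

```bash
python3 - <<'E'
from h import *
for i in range(3):
    w=get_image("wrist"); o=env.observe(); print(np.round(o["position"],5),np.round(o["ft_force"],1),np.round(o["wrist_torque"],2))
save(w,"w5")
R=np.array(o["tool_rot"]); T=(cloud(w)-(np.array(o["position"])+R[:,2]*env.grip_point_offset))@R*1000
x,y,z=T[...,0],T[...,1],T[...,2]
b=(z>36)&(z<50)&(abs(y)<8)&(x>15)&(x<40)
p=(abs(y)>14)&(abs(y)<30)&(x>10)&(x<30)&(z>45)
B=T[b]; A=np.c_[B[:,0],np.ones(len(B))]; c=np.linalg.lstsq(A,B[:,2],rcond=None)[0]
P=T[p]; d=np.linalg.lstsq(np.c_[P[:,0],np.ones(len(P))],P[:,2],rcond=None)[0]
print("base top z",np.median(z[b]),"slope",c[0],"panel",np.median(z[p]),"slope",d[0],"diff should be 9:",np.median(z[p])-np.median(z[b]))
q=(abs(x)<3)&(abs(y)<3)&(z<-15); print("rod top above barrel:",np.percentile(z[q],[1,5,50]), "barrel top",np.median(z[(abs(x)<10)&(abs(y)>7)&(abs(y)<10)&(z<-15)]))
E
```

```text
[0.62289 0.19127 0.23067] [-3.  -1.7  9.5] [-0.16  0.78 -0.03]
[0.62288 0.19131 0.23065] [-3.2 -1.4  9.1] [-0.09  0.72  0.01]
[0.62288 0.19126 0.23066] [-3.1 -0.9  9.1] [-0.12  0.75 -0.01]
base top z 42.91892649635515 slope 0.08925001997151376 panel 51.85051101209763 slope 0.01139130551073852 diff should be 9: 8.931584515742479
rod top above barrel: [-36.96870908 -36.65193018 -32.63221296] barrel top -20.52814751879467
```

send_rows:
  xyz:
    - [0,0,0.8]
    - [0,0,1.2]
    - [0,0,1.2]
    - [0,0,1.2]
  spin: [0,0,0,0]

```text
time_s: 14.22
position: [0.6228, 0.1912, 0.2306]
tool_rot: [[0.842, -0.539, 0.006], [-0.539, -0.842, -0.002], [0.006, -0.002, -1.0]]
ft_force: [-3.5, -1.2, 13.0]
grip_width: 0.0216
```

```bash
python3 -c "
from h import *
o=env.observe();print(np.round(o['position'],5),np.round(o['tool_rot'],4)[2],np.round(o['wrist_torque'],2),o['ft_force'])"
```

```text
[0.62281 0.19123 0.23065] [ 0.006 -0.002 -1.   ] [-0.21  1.04  0.  ] [-3.45698466 -1.21460864 12.97320805]
```

View pics/w5.png

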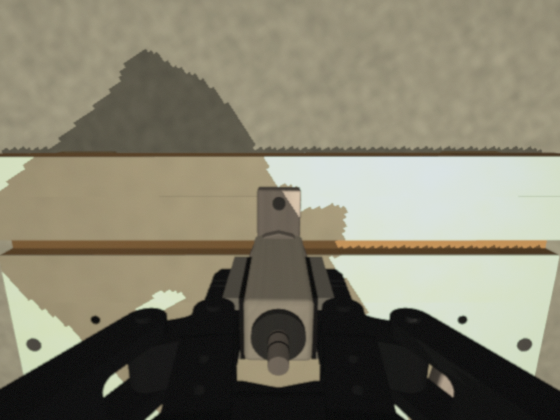

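The rod has risen out of the barrel at (278,355) and the base lies across the groove. The wrist moment and the 0.006 rad tool tilt say the base is pressing more on its −x edge. I'll ease the grip while pressing so the gauge can turn flat in the pads, then grip again.

send_rows:
  xyz:
    - [0,0,1.2]
    - [0,0,1.2]
    - [0,0,1.2]
    - [0,0,1.2]
  spin: [0,0,0,0]
  force: 20

```text
time_s: 14.72
position: [0.6227, 0.1913, 0.2306]
tool_rot: [[0.842, -0.539, 0.007], [-0.539, -0.842, -0.002], [0.006, -0.002, -1.0]]
ft_force: [-5.0, -1.6, 12.7]
grip_width: 0.0214
```

```bash
python3 -c "
from h import *
o=env.observe();print(np.round(o['position'],5),np.round(o['tool_rot'],4)[2],np.round(o['wrist_torque'],2),o['ft_force'],o['grip_width'])
F=np.array(o['ft_force']);t=np.array(o['wrist_torque'])-np.cross([0,0,-.206],F);print('contact offset world x,y mm',-t[1]/F[2]*1e3,t[0]/F[2]*1e3)"
```

```text
[0.6227  0.19127 0.23065] [ 0.0065 -0.0023 -1.    ] [-0.15  1.09  0.04] [-4.95215048 -1.6463029  12.69053386] 0.02144047939364106
contact offset world x,y mm -5.504416394583638 14.781809929485984
```

send_rows:
  xyz:
    - [0.3,0,1.4]
    - [0.3,0,1.4]
    - [0.3,0,1.4]
  spin: [0,0,0]

```text
time_s: 15.1
position: [0.6227, 0.1912, 0.2306]
tool_rot: [[0.842, -0.539, 0.007], [-0.539, -0.842, -0.001], [0.007, -0.003, -1.0]]
ft_force: [-5.2, -0.4, 14.5]
grip_width: 0.0212
```

```bash
python3 - <<'E'
from h import *
o=env.observe();print(np.round(o['position'],5),np.round(o['tool_rot'],4)[2],np.round(o['wrist_torque'],2),o['ft_force'],o['grip_width'])
F=np.array(o['ft_force']);t=np.array(o['wrist_torque'])-np.cross([0,0,-.206],F);print('contact offset world x,y mm',-t[1]/F[2]*1e3,t[0]/F[2]*1e3)
# gauge tilt against panel from the barrel top and base top planes
a=[]
for i in range(2):
    w=get_image("wrist"); R=np.array(o["tool_rot"]); T=(cloud(w)-(np.array(o["position"])+R[:,2]*env.grip_point_offset))@R*1000
    x,y,z=T[...,0],T[...,1],T[...,2]
    def plane(m):
        P=T[m]; A=np.c_[P[:,:2],np.ones(len(P))]
        for _ in range(4):
            c=np.linalg.lstsq(A,P[:,2],rcond=None)[0]; r=abs(P[:,2]-A@c); k=r<max(2.5*np.median(r),.1); P,A=P[k],A[k]
        return np.round(c,4),len(P)
    print("base",plane((z>41)&(z<45)&(abs(y)<8.5)&(x>16)&(x<30)),"panel",plane((z>48)&(z<56)&(abs(y)>14)&(abs(y)<60)&(x>8)&(x<44)))
E
```

```text
[0.62272 0.1912  0.23064] [ 0.0066 -0.0025 -1.    ] [-0.09  1.36 -0.06] [-5.24635606 -0.43026764 14.5376229 ] 0.021183250435567142
contact offset world x,y mm -19.0599676413799 -0.004308310324436217
base (array([2.3000e-03, 1.0000e-03, 4.2852e+01]), 889) panel (array([ 1.45000e-02, -2.30000e-03,  5.15755e+01]), 11898)
base (array([-3.4000e-03, -1.5000e-03,  4.2996e+01]), 889) panel (array([ 1.2600e-02, -2.3000e-03,  5.1615e+01]), 11900)
```

The base-to-panel height difference is 9.0 mm, equal to the base thickness, at about 16 N contact. It is seated. I'll grip again, ease off and lift.

send_rows:
  xyz:
    - [0,0,1]
    - [0,0,0.5]
    - [0,0,0]
    - [0,0,-1]
    - [0,0,-4]
    - [0,0,-10]
    - [0,0,-20]
    - [0,0,-40]
    - [0,0,-70]
    - [0,0,-110]
    - [0,0,-140]
    - [0,0,-150]
    - [0,0,-150]
  spin: [0,0,0,0,0,0,0,0,0,0,0,0,0]
  force: 60

```text
time_s: 16.82
position: [0.6216, 0.1914, 0.3806]
tool_rot: [[0.842, -0.539, 0.007], [-0.539, -0.842, -0.001], [0.007, -0.003, -1.0]]
ft_force: [-0.1, 0.6, -2.6]
grip_width: 0.0215
```

```bash
python3 - <<'E'
from h import *
print(env.observe()["grip_width"]); goto(501,-194,247,17.6)
w=get_image("wrist"); save(w,"w6"); W=cloud(w)
o=env.observe(); R=np.array(o["tool_rot"]); T=(W-(np.array(o["position"])+R[:,2]*env.grip_point_offset))@R*1000
x,y,z=T[...,0],T[...,1],T[...,2]
b=(z>36)&(z<50)&(abs(y)<8)&(x>15)&(x<40); print("base top",np.median(z[b]),"end",np.percentile(x[b],99.5)); q=(abs(x)<12)&(abs(y)<4)&(z<-25); print("rod top",np.percentile(z[q],[1,5]),"barrel top",np.median(z[(abs(x)<10)&(abs(y)>7)&(abs(y)<10)&(z<-15)]))
E
```

```text
0.02153422699601073
t 16.82 grip at [622.7 191.2 225.9] yaw -32.6 -> xyz [105.2 390.  -21.5] spin -50.2 tilt [ 0.0071 -0.0014] F [-0.1  0.6 -2.6]
base top 41.893803111867285 end 31.754774832230957
rod top [-66.62999031 -65.77844421] barrel top -21.432261472792838
```

send_rows:
  xyz:
    - [6,25,-8]
    - [18,65,-18]
    - [32,115,-21]
    - [46,165,-21]
    - [60,215,-21]
    - [73,265,-21]
    - [85,312,-21]
    - [95,350,-21]
    - [102,378,-21]
    - [105,390,-21]
    - [105,390,-21]
    - [105,390,-21]
  spin: [-2,-7,-13,-20,-27,-34,-41,-46,-49,-50.2,-50.2,-50.2]

```text
time_s: 18.38
position: [0.5, -0.1932, 0.3999]
tool_rot: [[0.953, 0.302, 0.004], [0.302, -0.953, -0.001], [0.004, 0.002, -1.0]]
ft_force: [-0.2, 0.1, -1.8]
grip_width: 0.0215
```

```bash
python3 - <<'E'
from h import *
goto(501,-194,97,17.6); goto(501,-194,115,17.6)
w=get_image("wrist"); save(w,"w7"); W=cloud(w)
o=env.observe(); R=np.array(o["tool_rot"]); T=(W-(np.array(o["position"])+R[:,2]*env.grip_point_offset))@R*1000
x,y,z=T[...,0],T[...,1],T[...,2]
b=(z>36)&(z<50)&(abs(y)<8)&(x>15)&(x<40); print("base top",np.median(z[b]),"end",np.percentile(x[b],99.5))
m=(W[...,2]>.040)&(W[...,2]<.0485)&(np.hypot(W[...,0]-.518,W[...,1]+.189)<.078)
print("block",rect(W[m]))
E
```

```text
t 18.38 grip at [ 500.6 -193.3  245.2] yaw 17.6 -> xyz [ -0.4   0.5 148.2] spin -0.0 tilt [ 0.0042 -0.0007] F [-0.2  0.1 -1.8]
t 18.38 grip at [ 500.6 -193.3  245.2] yaw 17.6 -> xyz [ -0.4   0.5 130.2] spin -0.0 tilt [ 0.0042 -0.0007] F [-0.2  0.1 -1.8]
base top 43.056896338466274 end 31.77470637595786
block (array([ 517.4, -188. ]), 129.5, 75.2, 17.57)
```

View pics/w7.png

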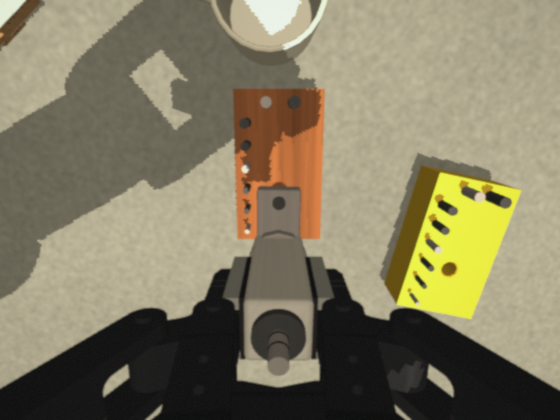

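The hole's edge shows just above the base tip at (280,186), and the rod still stands out at (278,350). Lowering in.

send_rows:
  xyz:
    - [-1,0.5,20]
    - [-1,0.5,55]
    - [-1,0.5,90]
    - [-1,0.5,115]
    - [-1,0.5,126]
    - [-1,0.5,128]
    - [-1,0.5,128]
  spin: [0,0,0,0,0,0,0]

```text
time_s: 19.3
position: [0.5, -0.1939, 0.2729]
tool_rot: [[0.953, 0.303, 0.006], [0.303, -0.953, -0.002], [0.005, 0.003, -1.0]]
ft_force: [-0.0, 0.7, -1.0]
grip_width: 0.0217
```

send_rows:
  xyz:
    - [0,0,3]
    - [0,0,6]
    - [0,0,9]
    - [0,0,12]
    - [0,0,14]
    - [0,0,14]
  spin: [0,0,0,0,0,0]

```text
time_s: 20.05
position: [0.5001, -0.194, 0.2587]
tool_rot: [[0.953, 0.303, 0.005], [0.303, -0.953, -0.002], [0.005, 0.003, -1.0]]
ft_force: [0.3, -1.0, -2.5]
grip_width: 0.0216
```

send_rows:
  xyz:
    - [0,0,2]
    - [0,0,4]
    - [0,0,6]
    - [0,0,6.8]
    - [0,0,6.8]
  spin: [0,0,0,0,0]

```text
time_s: 20.68
position: [0.5002, -0.194, 0.2519]
tool_rot: [[0.953, 0.303, 0.005], [0.303, -0.953, -0.002], [0.005, 0.003, -1.0]]
ft_force: [0.1, 0.3, -1.7]
grip_width: 0.0214
```

send_rows:
  xyz:
    - [0,0,0.4]
    - [0,0,0.8]
    - [0,0,0.8]
  spin: [0,0,0]

```text
time_s: 21.05
position: [0.5002, -0.194, 0.2513]
tool_rot: [[0.953, 0.303, 0.006], [0.303, -0.953, -0.002], [0.005, 0.003, -1.0]]
ft_force: [0.4, 0.5, 1.7]
grip_width: 0.0213
```

send_rows:
  xyz:
    - [0,0,0.6]
    - [0,0,0.6]
  spin: [0,0]

```text
time_s: 21.3
position: [0.5002, -0.1939, 0.2512]
tool_rot: [[0.953, 0.303, 0.006], [0.303, -0.953, -0.002], [0.005, 0.004, -1.0]]
ft_force: [-0.9, 1.8, 5.9]
grip_width: 0.0211
```

send_rows:
  xyz:
    - [0,0,0]
    - [0,0,0]
    - [0,0,0]
    - [0,0,0]
    - [0,0,0]
    - [0,0,0]
    - [0,0,-5]
    - [0,0,-25]
    - [0,0,-60]
    - [0,0,-100]
    - [0,0,-140]
    - [0,0,-155]
    - [0,0,-155]
    - [0,0,-155]
  spin: [0,0,0,0,0,0,0,0,0,0,0,0,0,0]
  hand: 1

```text
time_s: 23.05
position: [0.4991, -0.1935, 0.4054]
tool_rot: [[0.953, 0.303, 0.005], [0.303, -0.953, -0.001], [0.004, 0.002, -1.0]]
ft_force: [-0.1, 0.0, -0.7]
grip_width: 0.0856
```

```bash
python3 - <<'E'
from h import *
w=get_image("wrist"); save(w,"w8"); W=cloud(w); goto(501,-194,247,17.6)
t=get_image("top")
def sel(lo,hi,r=60,c=(.5005,-.194)):
    m=(W[...,2]>lo)&(W[...,2]<hi)&(np.hypot(W[...,0]-c[0],W[...,1]-c[1])<r/1000); return W[m]
B=sel(.113,.121,20); print("barrel top",rect(B),np.round(np.median(B,0),4)); A=sel(.124,.15,20); print("rod",len(A),np.round(np.percentile(A[:,2],[50,90]),4) if len(A) else "")
b=sel(.050,.058,34); print("base z",np.median(b[:,2]))
T=cloud(t)
for n in ["mug","pin_jar","bow_handle","cup_hinge"]:
    d=nets.silhouettes(t,n)
    if d: P=T[d[0]["pixels"]]; P=P[~np.isnan(P[:,0])]; print(n,np.round(d[0]["box"]),np.round(np.median(P,0),3))
E
```

```text
t 23.1 grip at [ 499.9 -193.7  250.6] yaw 17.64 -> xyz [1.  0.6 3.6] spin 0.04 tilt [ 0.0045 -0.0009] F [ 0.2 -0.2 -0.4]
barrel top (array([ 501.1, -193.4]), 22.0, 21.6, -73.7) [ 0.5033 -0.1922  0.1171]
rod 90 [0.1321 0.1332]
base z 0.05370157762706146
mug [327. 171.  54.  44.] [ 0.638 -0.145  0.023]
bow_handle [121. 214.  63.  25.] [0.552 0.28  0.034]
cup_hinge [180. 241.  38.  34.] [0.481 0.184 0.037]
```

View pics/w8.png

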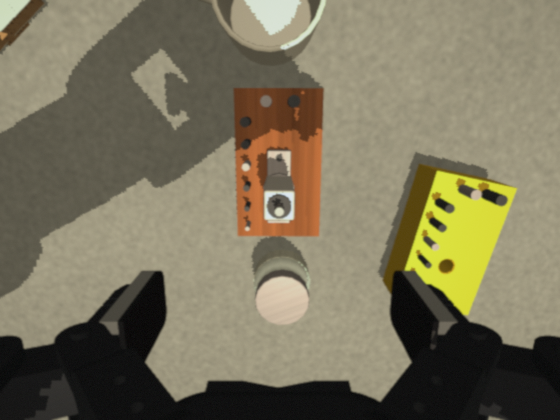

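The gauge is back at (279,190) with its base flush on the block: base top 53.7 mm and barrel top 117.1 mm, against 54 and 117 expected. The rod still stands out. The jar is still at (282,298) and the mug, handle and hinge haven't moved. Handing in.

```bash
python3 -c "
from h import *
print(env.close_job())"
```

```text
the job is handed in; nothing more can be done
None
```

I measured the groove with the depth gauge, stood it back in its hole in the red block and handed the job in at about 23 s of the 67 s allowed. The panel groove is about 10 mm deep, going by the camera's range readings. One check on the probe's own reading did not agree with that (below).

**Measuring:** I set the gauge across the groove at mid-length. The probe went into the groove without touching the panel's top face. I pressed with about 16 N at most (14.5 N at the wrist plus the gauge's weight), until the base top stood 9.0 mm above the panel, which is the base's thickness.

**Putting back:** The base top is at 53.7 mm and the barrel top at 117.1 mm, against 54 and 117 mm when fully home. The rod stands about 15 mm out of the barrel.

**Other things:** The mug, handle and hinge were where they started in the top view. The network did not find the jar in that last top picture, but it sits at the same pixel in the wrist picture as before.

**Checks that disagreed or stayed unsure:**
- **Rod height:** The rod's top is about 87.5 mm above the base's underside. If 95 mm means fully pushed in, that gives a depth near 7.5 mm, not 10 mm. It was about the same while pressed in the groove, so the probe did not shift afterwards. I could not settle the difference.
- **Flatness while pressing:** The wrist moment and tool tilt (about 0.006 rad) suggested slightly more pressure on one end of the base, perhaps 0.1 to 0.2 mm. A noisier fit of the base surface hinted at a little more. I eased the grip while pressing to let it settle.

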